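# Hold the storage chest's sprung lock open with its key

## Robot

A 7-joint arm with a two-finger parallel gripper is mounted at the origin on the work surface. World frame = base frame: x ahead of the robot, y to its left, z up, the work surface at z = 0. Lengths are in m, angles in rad, forces in N, time in s.
With the tool pointing down it reaches from about 0.425 to 0.95 m from the base axis. Payload 4.7 kg.
Tool frame: the origin (TCP) lies midway between the tips of the shut fingers; the grasp point (between the pads) lies 19 mm behind it (ctrl.hold_point_z is the x of the grasp point in the tool frame, in m); x points along the fingers, y is the direction in which the jaws open and shut, and the axes are right-handed (so a half turn about x gives the same grasp; the last joint's range is limited). The gripper opens to 87 mm and grips with 3 to 60 N. Pads are 19 mm wide; open, the fingers measure 117 mm over their backs; the gripper's body (75 mm by 190 mm) begins 51 mm behind the grasp point.
Start: joints at [-1.198, 0.469, -0.049, 1.532, 0.024, 1.141, -0.082], TCP at [0.264, 0.621, 0.223] pointing down, gripper open.
Joint ranges: [-2.59, 2.59], [-0.33, 1.99], [-1.39, 1.29], [0.1, 2.45], [-1.04, 4.18], [0.21, 1.99], [-2.66, 2.66]. Speed limits (rad/s): [2.57, 2.57, 3.14, 3.14, 3.14, 3.14, 3.14].

## Interface

Orientations are given as a rotation vector (axis times angle).
In Python, from rig import ctrl gives the robot as it stands.
- The arm moves only by the tool send_rows, never from a script. Its argument "motion" is a list of rows, each a list of 3 entries, a list of its own where there are three numbers: the shift along the tool's x, y, z in cm, then the turn, a rotation vector about the tool's x, y, z in rad, then the opening, from -1 (shut) to 1 (fully open), so that 0 is half open. In form: [[[dx, dy, dz], [wx, wy, wz], hand], ...]. A call has 1 to 8 rows; each row is the pose to reach, as a shift and turn from the pose measured when the call began, along the tool's axes at that moment; what a row does not reach only later rows make up. A row lasts 1/12 s, in which the tool goes at most 41.7 mm and 7.16 degrees, less where a joint would pass 70% of its speed; a pose out of reach is approached as far as the arm can. A call with a gripper value outside its range is refused whole. The fingers move at their own pace and stop on an object; "force" is the grip in N (left out, the last holds). Time passes only in rows, so rows that repeat a pose let the fingers close. It gives the time, the measured TCP pose, the force and the opening at its end, in the units of the state.
- ctrl.get_state(): the state, without advancing time (a new reading comes with each control period).
- ctrl.read_camera(name): name is "side" or "top"; returns a dict with "image" (400x640x3 uint8, red, green, blue), "fx", "fy", "cx", "cy" (pixels), "cam_to_world" (4x4, takes a point from camera to world coordinates). Camera axes: x right, y down, z forward; pixel columns grow to the right and rows downward; lengths in m; the calibration is good to about 2 mm. A picture is of the moment at which its call begins. There is no depth.
- ctrl.close_job(): hands the job in, once; it reports no verdict.
The state is a dict: "time_s": time; "joint_pos": joint angles; "joint_vel": joint speeds; "tau": joint torques, N m; "tcp_pos": TCP position; "ee_rot": TCP orientation; "wrist_force": force on the tool from outside, world axes, zero at the start; "torque": the same for the moment, N m; "finger_gap": finger opening in m.
Only numpy, scipy, OpenCV 4.12 (cv2) and the standard library are available. Lean on these libraries where they do the work, as an engineer would, in place of code of your own. Each camera call takes 0.05 s, during which the arm holds its last target. There are 200 camera calls.

## Task

In the cellar store, pull the key with the square-cornered rectangular head straight up out of the wooden key block and push it fully home, until its head rests on the lock, into the keyway in the lid of the grey steel chest; half-way down sticky pins may stop it, so rock the key a little left and right under light pressure until it slips past. Then turn it a full quarter turn clockwise (seen from above) against the spring to draw the bolt, and finish while still gripping the key and holding it turned, since the lock springs back when let go. Leave the two spare keys, the jar and the carton where they are.

Things in the scene. Friction and masses are not known exactly. Their poses are not given: they have to be found in the camera images.
- key_grip (a point): Centre of the right key's head: black, square-cornered, 10 mm thick (own x), 32 wide (own y), 44 tall (z, up), 22 mm above its flat underside (shoulder). Steel blade below: 4 thick (x), 14 wide (y), 28 long, last 4 mm narrowed to 9 wide. Starts upright in a slot of the key block, shoulder on its top (this point 62 mm above the table). About 40 g. Works either way round.
- block_top (a point): Centre of the top of the fixed wooden key block, 50 mm (own x) x 190 mm (own y) x 40 mm high. Three key slots at -60, 0 and +60 mm along its y, each 5.6 (x) by 15.6 mm (y), 32 mm deep. Keys stand with the block's yaw. Which key stands in which slot varies.
- lock_face (a point): Centre of the keyway's mouth on the lock's round brass plug (36 mm across), 96 mm above the table. Axes are the chest's, fixed, z up. At rest the keyway is 5.6 mm along x by 16 mm along y, mouth flared 2.5 mm all round over its top 3 mm: the key enters with its own x along this x (or opposite). Fully home, the shoulder lies on the plug's face and key_grip is 22 mm above this point.
- lock_pins (a point): The hidden sticky pins, on the lock's axis 14.5 mm below its face: a second keyway, 5 x 16 mm, 12 deep, askew by up to 0.4 rad either way (unknown), held by 0.07 N m of friction. The key passes only when turned to within about 0.08 rad of that angle, plug turning with it; else it stops, shoulder 8 to 14 mm above the face. 10 N is push enough. Once in, it carries the pins along.
- chest: Fixed grey steel chest, 280 mm (own x) x 240 mm (own y) x 85 mm high; origin under its centre. The lock is 85 mm to the front (-x) of its centre, in a 56 x 60 mm steel plate 1 mm below the plug's face. The bolt and keeper in front of the lock are no higher than the face; the lid's carrying handle, 135 mm behind the lock, rises 13 mm above it.
- lock (a joint): Turn of the lock's plug, rad: 0 at rest, growing clockwise seen from above; stops at -0.5 and 1.6. A spring of 0.12 N m per rad pulls it back (0.19 N m at a quarter turn). The key has about 0.1 rad of play in the keyway, so the hand turns about 0.1 rad more than the plug. The bolt draws 8.5 mm per rad.
- spare_round_c (a point): Spare key with a round head 34 mm across, 8 mm thick, same blade, in another slot; the point is 22 mm above its shoulder. Leave it in place.
- spare_trefoil_c (a point): Spare key with a three-lobed (clover) head 41 mm wide, 8 mm thick, same blade, in another slot; the point is 22 mm above its shoulder. Leave it in place.
- jar_c (a point): Centre of a closed jar, 60 mm across and 85 mm high, standing on the table. Leave it alone.
- carton_c (a point): Centre of a cardboard box 90 x 110 x 60 mm high on the table. Leave it alone.
Things that resemble listed ones, but are neither listed nor needed, are in the scene too. What is shaped like the part that bears key_grip but green or purple is not meant. Of the things shaped like the part that bears block_top, the wooden one is meant.

How it is judged:
On the way, in this order (a step that is already met when the one before it is completed fails the run):
1. the right key is drawn clear of the block and carried by the gripper (z of key_grip in the frame of block_top above 0.052 m and contact force between the fingers and key above 2 N), for 0.1 s.
2. the key is fully home in the lock, not yet turned (z of key_grip in the frame of lock_face between 0.019 and 0.0255 m and horizontal distance between key_grip and lock_face below 0.005 m and angle between key_grip's own z axis and vertical below 0.15 rad and value of joint lock below 0.7 rad), for 0.1 s.
3. the key is turned a quarter clockwise (z of key_grip in the frame of lock_face between 0.019 and 0.0255 m and horizontal distance between key_grip and lock_face below 0.005 m and angle between key_grip's own z axis and vertical below 0.15 rad and value of joint lock above 1.3 rad), for 0.2 s.
At the end, for the whole second after the job is handed in: For the last second the key is upright (0.15 rad), fully home (shoulder within 3.5 mm of the face, 5 mm of its centre), gripped, and holding the plug still over 1.3 rad (75 degrees) clockwise; spare keys, jar and carton within 15 mm of their starts (all of step 3 and contact force between the fingers and key above 2 N and angular speed of key below 0.3 rad/s and contact force between key and chest above 0.5 N and distance of each of spare_round_c, spare_trefoil_c, jar_c, carton_c from where it was at the start of the episode below 0.015 m); the arm keeps its last pose, push and grip.
It fails at once if a spare key, the jar or the carton is disturbed (moved over 15 mm) (distance of any of spare_round_c, spare_trefoil_c, jar_c, carton_c from where it was at the start of the episode above 0.015 m).
It also fails if it takes over 58 s, if anything falls off the work surface, if the arm or the gripper's body presses on something with over 40 N, if the wrist force passes 120 N, or if a joint passes its speed limit or range.

## Working session

There is one attempt and no reset: what is moved stays moved. The work goes in short steps, Python scripts to look and compute and a tool call to move; the robot and the scene stay as the last step left them, time stands still between calls to the robot, and variables do not carry over. Pictures are saved under pics/ and viewed, about 8 in all and at most 12, crops included, and the job is handed in when it is done.

Besides the shell and the picture viewer there is one more tool, called by a JSON object that holds its "method" and its "body", one argument or row to a line. send_rows: Moves the arm, as the interface text tells. Its arguments: {"type":"object","properties":{"motion":{"type":"array"},"force":{"type":"number"}},"required":["motion"]}

```bash
mkdir -p pics; ls; python3 - <<'E'
from rig import ctrl
import cv2,numpy as np,pickle
s=ctrl.get_state();print({k:np.round(v,3) for k,v in s.items()},ctrl.hold_point_z)
for n in("top","side"):
    c=ctrl.read_camera(n);cv2.imwrite(f"pics/{n}0.png",c["image"][:,:,::-1]);pickle.dump(c,open(f"{n}0.pkl","wb"))
    print(n,c["fx"],c["fy"],c["cx"],c["cy"],np.round(c["cam_to_world"],3).tolist())
E
```

```text
pics
{'time_s': np.float64(0.0), 'joint_pos': array([-1.198,  0.469, -0.049,  1.534,  0.024,  1.141, -0.082]), 'joint_vel': array([-0.001, -0.002, -0.   ,  0.   ,  0.001,  0.001, -0.001]), 'tau': array([ 1.0000e-03, -5.0797e+01, -8.0000e-02, -2.3615e+01, -6.1000e-02,
        3.8000e-02,  0.0000e+00]), 'tcp_pos': array([0.264, 0.621, 0.222]), 'ee_rot': array([ 0.314,  1.548, -0.317]), 'wrist_force': array([-0.964, -0.66 ,  0.242]), 'torque': array([0.011, 0.005, 0.023]), 'finger_gap': np.float64(0.087)} -0.0187
top 498.66062462563 498.66062462563 318.61521679225615 203.42879921259635 [[0.024, -0.996, 0.082, 0.352], [-1.0, -0.024, 0.008, -0.03], [-0.006, -0.082, -0.997, 1.642], [0.0, 0.0, 0.0, 1.0]]
side 428.4647391594594 428.4647391594594 324.3600981992451 201.57211221070483 [[-0.796, -0.309, 0.521, -0.274], [-0.605, 0.387, -0.696, 0.979], [0.013, -0.869, -0.495, 0.801], [0.0, 0.0, 0.0, 1.0]]
```

View pics/top0.png

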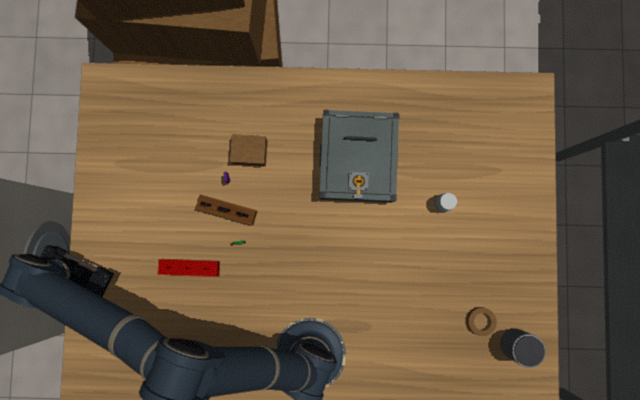

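View pics/side0.png

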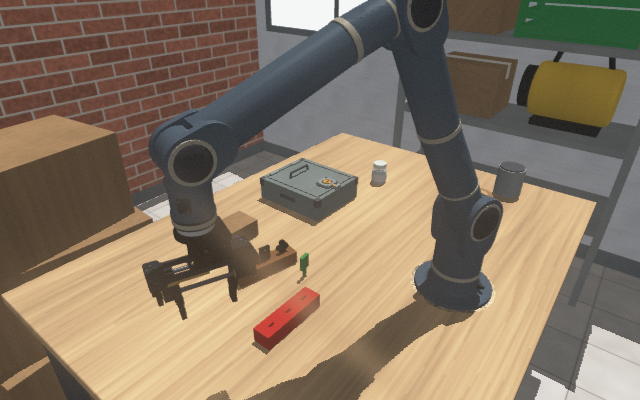

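The wooden block is at top (225,210), with three black keys; the red block at (188,268) is a decoy, as are the loose green (238,242) and purple (226,178) keys. The chest's lock is at (358,181). I'll enlarge the block and lock in both views.

```bash
cat > h.py <<'E'
import numpy as np,cv2,pickle
def proj(c,p):
    T=np.linalg.inv(c["cam_to_world"]);q=T[:3,:3]@np.asarray(p)+T[:3,3]
    return np.array([c["fx"]*q[0]/q[2]+c["cx"],c["fy"]*q[1]/q[2]+c["cy"]])
def ray(c,uv,z):
    T=c["cam_to_world"];d=T[:3,:3]@np.array([(uv[0]-c["cx"])/c["fx"],(uv[1]-c["cy"])/c["fy"],1])
    o=T[:3,3];return o+d*(z-o[2])/d[2]
def crop(c,x0,y0,w,h,s): return cv2.resize(c["image"][y0:y0+h,x0:x0+w,::-1],None,fx=s,fy=s,interpolation=cv2.INTER_CUBIC)
E
python3 - <<'E'
from h import *
t=pickle.load(open("top0.pkl","rb"));s=pickle.load(open("side0.pkl","rb"))
a=np.hstack([crop(t,190,190,75,40,5),crop(t,335,165,50,40,5)])
b=np.hstack([crop(s,225,230,80,55,5),crop(s,305,165,45,55,5)])
w=max(a.shape[1],b.shape[1]);f=lambda i:cv2.copyMakeBorder(i,0,0,0,w-i.shape[1],0)
cv2.imwrite("pics/crop.png",np.vstack([f(a),f(b)]))
E
```

```text
(no output)
```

View pics/crop.png

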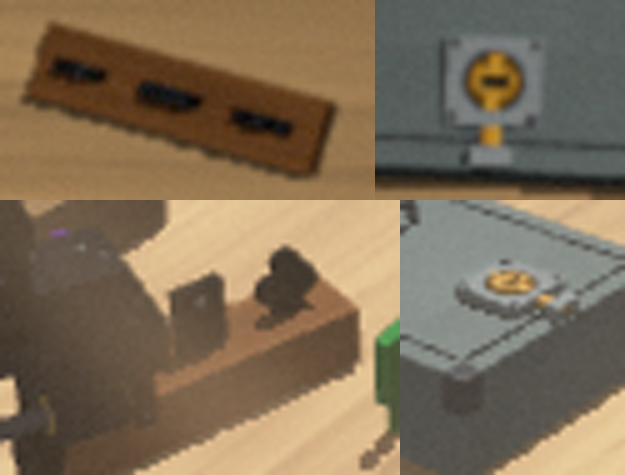

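Candidates in the wooden block (top view): left (205,204) is hidden in the side view, middle (224,209), right (243,214). In the side view the middle head is a square-cornered rectangle and the right one is a clover. In the top view the middle head is also thicker and wider (10 mm against 8). So the target is the middle key. Next I'll measure it.

```bash
python3 - <<'E'
from h import *
t=pickle.load(open("top0.pkl","rb"))
im=t["image"][:,:,::-1].copy()
S=8
def big(x0,y0,w,h): return cv2.resize(im[y0:y0+h,x0:x0+w],None,fx=S,fy=S,interpolation=cv2.INTER_CUBIC)
def back(p,x0,y0): return ((np.asarray(p)+.5)/S-.5)+[x0,y0]
# block
x0,y0=185,185; b=big(x0,y0,85,50); hsv=cv2.cvtColor(b,cv2.COLOR_BGR2HSV)
g=b.max(2)
print("vals wood/table/key",b[(222-y0)*S,(215-x0)*S],b[(200-y0)*S,(222-x0)*S],b[(195-y0)*S,(250-x0)*S],b[(209-y0)*S,(224-x0)*S])
def comps(m,z,amin):
    cs,_=cv2.findContours(m.astype(np.uint8),cv2.RETR_EXTERNAL,cv2.CHAIN_APPROX_NONE)
    for c in cs:
        if cv2.contourArea(c)<amin*S*S: continue
        M=cv2.moments(c);ce=back((M['m10']/M['m00'],M['m01']/M['m00']),x0,y0)
        bx=back(cv2.boxPoints(cv2.minAreaRect(c)),x0,y0);W=np.array([ray(t,q,z)[:2] for q in bx])
        e=[W[1]-W[0],W[2]-W[1]];e.sort(key=np.linalg.norm)
        print(" cen px",ce.round(2),"W",ray(t,ce,z)[:2].round(4),"rectcen",W.mean(0).round(4),"size",[np.linalg.norm(q).round(4) for q in e],"long dir",np.degrees(np.arctan2(e[1][1],e[1][0])).round(2),"px",len(c))
print("block (z .04)");comps(g<130,.04,200)
print("keys (z .084)");comps(g<50,.084,5)
x0,y0=338,165;b=big(x0,y0,42,45);hsv=cv2.cvtColor(b,cv2.COLOR_BGR2HSV)
o=(hsv[...,1]>130)&(hsv[...,2]>90)&(hsv[...,0]<30)
k=np.array(back((0,0),x0,y0))
print("orange z.096");comps(o,.096,5)
print("plate z.095");gr=b.min(2);comps((b.max(2)>118)|o,.095,30)
d=(b.max(2)<110);yy,xx=np.mgrid[:d.shape[0],:d.shape[1]];pc=np.array([358.5,180.5]);rr=np.hypot(xx/S+x0-pc[0],yy/S+y0-pc[1])
print("slot");comps(d&(rr<4.5),.096,.5)
# chest outline top edges
x0,y0=310,100;b=big(x0,y0,100,112);m=(cv2.cvtColor(b,cv2.COLOR_BGR2HSV)[...,1]<70)
print("chest z.085");comps(m,.085,2000)
E
```

```text
vals wood/table/key [ 77 114 148] [ 71 108 142] [ 78 115 149] [27 19 17]
block (z .04)
 cen px [225.64 210.26] W [0.4541 0.2823] rectcen [0.4534 0.2829] size [np.float64(0.059), np.float64(0.2028)] long dir -104.43 px 1189
keys (z .084)
 cen px [241.58 214.17] W [0.4402 0.2233] rectcen [0.4396 0.2228] size [np.float64(0.0119), np.float64(0.0386)] long dir -102.64 px 213
 cen px [223.08 209.08] W [0.4548 0.2819] rectcen [0.454  0.2812] size [np.float64(0.0142), np.float64(0.0404)] long dir -104.4 px 226
 cen px [205.   203.86] W [0.4699 0.3394] rectcen [0.4689 0.3383] size [np.float64(0.0121), np.float64(0.0333)] long dir -104.74 px 192
orange z.096
 cen px [357.66 191.68] W [ 0.5183 -0.1379] rectcen [ 0.5185 -0.1376] size [np.float64(0.0106), np.float64(0.0132)] long dir -88.65 px 97
 cen px [358.39 180.74] W [ 0.5527 -0.1396] rectcen [ 0.5529 -0.1393] size [np.float64(0.0315), np.float64(0.0322)] long dir -140.82 px 242
plate z.095
 cen px [357.69 206.13] W [ 0.4732 -0.1389] rectcen [ 0.4745 -0.1414] size [np.float64(0.023), np.float64(0.1302)] long dir -88.64 px 792
 cen px [358.31 182.41] W [ 0.5476 -0.1395] rectcen [ 0.5408 -0.1393] size [np.float64(0.0569), np.float64(0.079)] long dir -0.55 px 676
slot
 cen px [358.66 180.88] W [ 0.5523 -0.1404] rectcen [ 0.5521 -0.1401] size [np.float64(0.0071), np.float64(0.0164)] long dir -88.66 px 104
 cen px [355.98 176.59] W [ 0.5655 -0.1318] rectcen [ 0.5639 -0.13  ] size [np.float64(0.0032), np.float64(0.0143)] long dir -53.71 px 69
chest z.085
 cen px [358.7  155.85] W [ 0.6332 -0.1399] rectcen [ 0.6342 -0.1392] size [np.float64(0.2477), np.float64(0.2869)] long dir -1.02 px 2603
```

```bash
cat >> h.py <<'E'
from scipy.spatial.transform import Rotation as Ro
def go(pos,yaw):
    "shift (cm) and rotvec in tool axes to reach TCP pos, tool down, jaw axis at yaw deg"
    from rig import ctrl
    s=ctrl.get_state();R=Ro.from_rotvec(s["ee_rot"]);a=np.radians(yaw);c,n=np.cos(a),np.sin(a)
    T=Ro.from_matrix(np.array([[0,0,-1],[c,n,0],[n,-c,0]]).T);y=R.as_matrix()[:,1]
    print("t",round(float(s["time_s"]),2),"tcp",s["tcp_pos"].round(4),"jaw yaw",np.degrees(np.arctan2(y[1],y[0])).round(2),"gap",s["finger_gap"].round(4),"F",s["wrist_force"].round(1),"q",s["joint_pos"].round(2))
    if pos is not None: print("shift",(R.inv().apply(np.array(pos)-s["tcp_pos"])*100).round(2),"turn",(R.inv()*T).as_rotvec().round(3))
E
python3 -c "
from h import *
go([.456,.286,.16],165.6);go([.456,.286,.16],-14.4)"
```

```text
Traceback (most recent call last):
  File "h.py", line 15, in go
    print("t",round(float(s["time_s"]),2),"tcp",s["tcp_pos"].round(4),"jaw yaw",np.degrees(np.arctan2(y[1],y[0])).round(2),"gap",s["finger_gap"].round(4),"F",s["wrist_force"].round(1),"q",s["joint_pos"].round(2))
                                                                                                                                 ^^^^^^^^^^^^^^^^^^^^^
AttributeError: 'float' object has no attribute 'round'
```

```bash
sed -i 's/s\["finger_gap"\].round(4)/round(float(s["finger_gap"]),4)/' h.py
python3 -c "
from h import *
go([.456,.286,.16],165.6);go([.456,.286,.16],-14.4)"
```

```text
t 0.1 tcp [0.2637 0.6208 0.2216] jaw yaw 66.99 gap 0.0871 F [ 0.3 -0.   0.2] q [-1.2   0.47 -0.05  1.53  0.02  1.14 -0.08]
shift [  6.21 -23.28  30.78] turn [-1.721e+00 -1.000e-03  1.000e-03]
t 0.1 tcp [0.2637 0.6208 0.2216] jaw yaw 66.99 gap 0.0871 F [ 0.3 -0.   0.2] q [-1.2   0.47 -0.05  1.53  0.02  1.14 -0.08]
shift [  6.21 -23.28  30.78] turn [1.42e+00 1.00e-03 1.00e-03]
```

{"method": "send_rows", "body": {
  "motion": [
    [[1,-3,4],[0.12,0,0],1],
    [[2,-6,8],[0.24,0,0],1],
    [[3,-9,12],[0.36,0,0],1],
    [[4,-12,16],[0.48,0,0],1],
    [[5,-15,20],[0.6,0,0],1],
    [[6,-18,24],[0.72,0,0],1],
    [[6,-21,28],[0.84,0,0],1],
    [[6,-23.2,30.8],[0.96,0,0],1]
  ]
}}

```text
time_s: 0.77
tcp_pos: [0.4279, 0.3349, 0.165]
ee_rot: [1.055, 1.298, -1.061]
wrist_force: [0.6, -0.2, 0.2]
finger_gap: 0.0869
```

```bash
python3 -c "
from h import *
go([.456,.286,.14],-14.4)"
```

```text
t 0.77 tcp [0.4279 0.3349 0.165 ] jaw yaw 11.66 gap 0.0869 F [ 0.6 -0.2  0.2] q [-0.93  0.32  0.23  1.92 -0.09  0.92 -0.45]
shift [2.51 1.77 5.35] turn [0.455 0.003 0.002]
```

{"method": "send_rows", "body": {
  "motion": [
    [[0.5,0.5,2],[0.12,0,0],1],
    [[1,1,4],[0.24,0,0],1],
    [[2,1.77,5.35],[0.36,0,0],1],
    [[2.5,1.77,5.35],[0.455,0.003,0.002],1],
    [[2.5,1.77,5.35],[0.455,0.003,0.002],1],
    [[2.5,1.77,5.35],[0.455,0.003,0.002],1]
  ]
}}

```text
time_s: 1.27
tcp_pos: [0.4555, 0.2861, 0.1397]
ee_rot: [1.389, 1.081, -1.391]
wrist_force: [-0.1, 0.4, 0.3]
finger_gap: 0.0874
```

```bash
python3 - <<'E'
from h import *
from rig import ctrl
go([.456,.286,.045],-14.4)
t=ctrl.read_camera("top");s=ctrl.read_camera("side")
a=crop(t,185,180,85,55,6);b=crop(s,185,190,130,95,5)
w=max(a.shape[1],b.shape[1]);f=lambda i:cv2.copyMakeBorder(i,0,0,0,w-i.shape[1],0)
im=np.vstack([f(a),f(b)]);cv2.imwrite("pics/above.png",cv2.resize(im,None,fx=.75,fy=.75))
E
```

```text
t 1.27 tcp [0.4555 0.2861 0.1397] jaw yaw -14.25 gap 0.0874 F [-0.1  0.4  0.3] q [-0.91  0.35  0.34  1.96 -0.15  0.86 -0.74]
shift [ 9.47  0.06 -0.01] turn [0.003 0.001 0.001]
```

View pics/above.png

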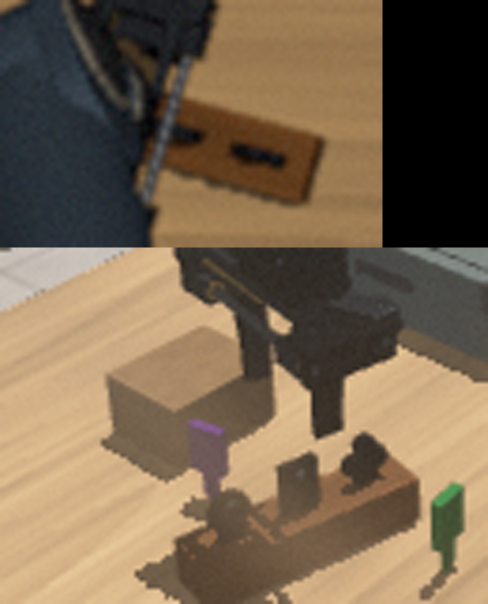

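The side view now shows all three heads: round on the left, rectangular in the middle at side pixel (264,254), clover on the right. The middle key is confirmed. One cross-check of its position in the side view.

```bash
python3 - <<'E'
from h import *
s=pickle.load(open("side0.pkl","rb"))
for p in ([.456,.286,.062],[.456,.286,.084],[.456,.296,.062],[.466,.286,.062],[.5525,-.14,.096],[.5625,-.14,.096],[.5525,-.13,.096]): print(p,proj(s,p).round(1))
im=s["image"][170:200,305:350,::-1];hsv=cv2.cvtColor(im,cv2.COLOR_BGR2HSV);o=(hsv[...,1]>130)&(hsv[...,2]>90)&(hsv[...,0]<30)
n,l,st,c=cv2.connectedComponentsWithStats(o.astype(np.uint8))
for i in range(1,n):
  if st[i,4]>5: print("orange",st[i],(c[i]+[305,170]).round(1))
E
```

```text
[0.456, 0.286, 0.062] [264.3 253.5]
[0.456, 0.286, 0.084] [263.9 247.2]
[0.456, 0.296, 0.062] [261.9 255.1]
[0.466, 0.286, 0.062] [261.8 252.2]
[0.5525, -0.14, 0.096] [326.9 180.8]
[0.5625, -0.14, 0.096] [324.7 180. ]
[0.5525, -0.13, 0.096] [325.2 181.8]
orange [18 10  8  3 17] [326.4 181.1]
```

{"method": "send_rows", "body": {
  "motion": [
    [[2.5,0.06,0],[0.003,0,0],0.2],
    [[5,0.06,0],[0.003,0,0],0.2],
    [[7,0.06,0],[0.003,0,0],0.2],
    [[8.5,0.06,0],[0.003,0,0],0.2],
    [[9.4,0.06,0],[0.003,0,0],0.2],
    [[9.4,0.06,0],[0.003,0,0],0.2]
  ],
  "force": 10
}}

```text
time_s: 1.87
tcp_pos: [0.455, 0.2868, 0.0449]
ee_rot: [1.388, 1.082, -1.393]
wrist_force: [-0.8, -0.7, -0.6]
finger_gap: 0.0566
```

Both views agree to about 2 mm. I'll close the gripper.

{"method": "send_rows", "body": {
  "motion": [
    [[0,0,0],[0,0,0],-0.7],
    [[0,0,0],[0,0,0],-1],
    [[0,0,0],[0,0,0],-1],
    [[0,0,0],[0,0,0],-1],
    [[0,0,0],[0,0,0],-1],
    [[0,0,0],[0,0,0],-1],
    [[0,0,0],[0,0,0],-1],
    [[0,0,0],[0,0,0],-1]
  ],
  "force": 15
}}

```text
time_s: 2.53
tcp_pos: [0.4585, 0.2862, 0.0456]
ee_rot: [1.393, 1.077, -1.387]
wrist_force: [5.6, -1.7, -0.7]
finger_gap: 0.0099
```

```bash
python3 -c "
from h import *
go([.456,.286,.10],-14.4)"
```

```text
t 2.53 tcp [0.4585 0.2862 0.0456] jaw yaw -14.33 gap 0.0099 F [ 5.6 -1.7 -0.7] q [-0.86  0.49  0.29  2.03 -0.22  0.65 -0.68]
shift [-5.44 -0.21  0.08] turn [ 0.001 -0.001 -0.004]
```

{"method": "send_rows", "body": {
  "motion": [
    [[0,0,0],[0,0,0],-1],
    [[0,0,0],[0,0,0],-1],
    [[0,0,0],[0,0,0],-1]
  ],
  "force": 45
}}

```text
time_s: 2.78
tcp_pos: [0.4586, 0.286, 0.0457]
ee_rot: [1.393, 1.077, -1.387]
wrist_force: [1.3, -1.0, 0.2]
finger_gap: 0.0098
```

{"method": "send_rows", "body": {
  "motion": [
    [[0,0,0],[0,0,0],-1],
    [[0,0,0],[0,0,0],-1]
  ]
}}

```text
time_s: 2.95
tcp_pos: [0.4586, 0.286, 0.0457]
ee_rot: [1.393, 1.077, -1.387]
wrist_force: [1.4, -0.8, 0.1]
finger_gap: 0.0101
```

{"method": "send_rows", "body": {
  "motion": [
    [[-0.8,0,0],[0,0,0],-1],
    [[-1.6,0,0],[0,0,0],-1],
    [[-2.6,0,0],[0,0,0],-1],
    [[-3.8,0,0],[0,0,0],-1],
    [[-6,0,0],[0,0,0],-1],
    [[-9,0,0],[0,0,0],-1],
    [[-10.5,0,0],[0,0,0],-1],
    [[-10.5,0,0],[0,0,0],-1]
  ]
}}

```text
time_s: 3.62
tcp_pos: [0.4594, 0.2878, 0.1552]
ee_rot: [1.4, 1.079, -1.381]
wrist_force: [0.5, 0.7, -0.6]
finger_gap: 0.0099
```

```bash
python3 -c "
from h import *
go([.553,-.14,.16],-0.7)"
```

```text
t 3.62 tcp [0.4594 0.2878 0.1552] jaw yaw -14.3 gap 0.0099 F [ 0.5  0.7 -0.6] q [-0.92  0.33  0.35  1.95 -0.14  0.88 -0.75]
shift [-0.61 19.64 39.14] turn [-0.237 -0.006 -0.009]
```

{"method": "send_rows", "body": {
  "motion": [
    [[0,1.5,3],[0,0,0],-1],
    [[0,3,6],[-0.05,0,0],-1],
    [[0,4.5,9],[-0.1,0,0],-1],
    [[0,6,12],[-0.15,0,0],-1],
    [[0,7.5,15],[-0.2,0,0],-1],
    [[0,9,18],[-0.23,-0.003,-0.005],-1],
    [[-0.3,10.5,21],[-0.237,-0.006,-0.009],-1],
    [[-0.6,12,24],[-0.237,-0.006,-0.009],-1]
  ]
}}

```text
time_s: 4.28
tcp_pos: [0.5154, 0.0246, 0.1602]
ee_rot: [1.217, 1.207, -1.219]
wrist_force: [0.0, 0.5, -1.1]
finger_gap: 0.0097
```

```bash
python3 -c "
from h import *
go([.553,-.14,.16],-0.7)"
```

```text
t 4.28 tcp [0.5154 0.0246 0.1602] jaw yaw -0.66 gap 0.0097 F [ 0.   0.5 -1.1] q [-0.46  0.29  0.41  1.99 -0.15  0.89  0.01]
shift [-1.000e-02  3.950e+00  1.642e+01] turn [ 0.001 -0.001  0.003]
```

{"method": "send_rows", "body": {
  "motion": [
    [[0,0.7,3],[0,0,0],-1],
    [[0,1.4,6],[0,0,0],-1],
    [[0,2.2,9],[0,0,0],-1],
    [[0,3,12],[0,0,0],-1],
    [[0,3.6,15],[0,0,0.003],-1],
    [[0,3.95,16.4],[0,0,0.003],-1],
    [[0,3.95,16.4],[0,0,0.003],-1],
    [[0,3.95,16.4],[0,0,0.003],-1]
  ]
}}

```text
time_s: 4.95
tcp_pos: [0.5522, -0.1398, 0.1596]
ee_rot: [1.22, 1.206, -1.219]
wrist_force: [-0.9, -0.1, -0.4]
finger_gap: 0.0097
```

```bash
python3 - <<'E'
from h import *
from rig import ctrl
go([.553,-.14,.12],-0.7)
st=ctrl.get_state();R=Ro.from_rotvec(st["ee_rot"])
t=ctrl.read_camera("top");s=ctrl.read_camera("side");pickle.dump((t,s),open("l.pkl","wb"))
im=s["image"][:,:,::-1].copy();p=st["tcp_pos"]
x0,y0,S=275,110,7
b=cv2.resize(im[y0:y0+85,x0:x0+100],None,fx=S,fy=S,interpolation=cv2.INTER_CUBIC)
def dot(q,col):
    u=(proj(s,q)-[x0,y0]+.5)*S;cv2.circle(b,tuple(int(v) for v in u),3,col,-1);print(proj(s,q).round(1))
dot(p,(0,0,255));dot(p-[0,0,.033],(0,255,0));dot([.553,-.14,.096],(255,0,255))
cv2.imwrite("pics/lock1.png",b)
E
```

```text
t 4.95 tcp [ 0.5522 -0.1398  0.1596] jaw yaw -0.76 gap 0.0097 F [-0.9 -0.1 -0.4] q [-0.18  0.38  0.45  1.88 -0.21  0.93  0.36]
shift [3.96 0.09 0.03] turn [-0.001 -0.002  0.001]
[327.2 164.9]
[327.1 173.3]
[326.8 180.8]
```

View pics/lock1.png

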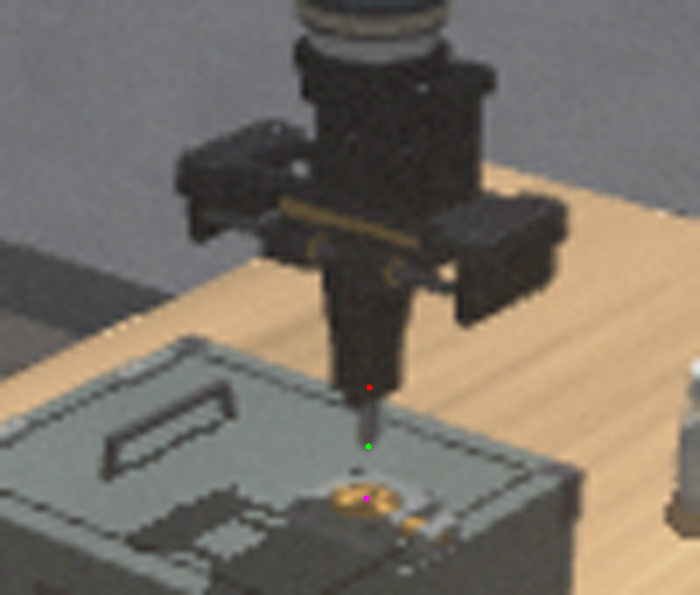

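The blade tip at side pixel (327,173) lines up with the plug centre at (327,181). I'll descend gently and watch the force.

{"method": "send_rows", "body": {
  "motion": [
    [[1.5,0.05,0.03],[0,0,0],-1],
    [[2.8,0.05,0.03],[0,0,0],-1],
    [[3.1,0.05,0.03],[0,0,0],-1],
    [[3.3,0.05,0.03],[0,0,0],-1],
    [[3.5,0.05,0.03],[0,0,0],-1],
    [[3.7,0.05,0.03],[0,0,0],-1],
    [[3.8,0.05,0.03],[0,0,0],-1]
  ]
}}

```text
time_s: 5.63
tcp_pos: [0.5531, -0.1378, 0.1218]
ee_rot: [1.218, 1.208, -1.215]
wrist_force: [-1.0, 0.6, -1.1]
finger_gap: 0.0098
```

```bash
python3 -c "
from h import *
go([.553,-.14,.12],-0.7)"
```

```text
t 5.63 tcp [ 0.5531 -0.1378  0.1218] jaw yaw -0.53 gap 0.0098 F [-1.   0.6 -1.1] q [-0.16  0.43  0.43  1.91 -0.24  0.85  0.39]
shift [ 0.18 -0.01  0.22] turn [ 0.003 -0.003  0.001]
```

Entered freely, tip about 7 mm below the face. On to the pins.

{"method": "send_rows", "body": {
  "motion": [
    [[0.3,0,0],[0,0,0],-1],
    [[0.6,0,0],[0,0,0],-1],
    [[0.9,0,0],[0,0,0],-1],
    [[1.1,0,0],[0,0,0],-1],
    [[1.3,0,0],[0,0,0],-1],
    [[1.3,0,0],[0,0,0],-1]
  ]
}}

```text
time_s: 6.13
tcp_pos: [0.5534, -0.1378, 0.1085]
ee_rot: [1.218, 1.207, -1.215]
wrist_force: [1.5, -0.4, -0.7]
finger_gap: 0.01
```

```bash
python3 -c "
from h import *
go([.553,-.138,.101],-0.7)"
```

```text
t 6.13 tcp [ 0.5534 -0.1378  0.1085] jaw yaw -0.53 gap 0.01 F [ 1.5 -0.4 -0.7] q [-0.15  0.45  0.43  1.92 -0.25  0.83  0.4 ]
shift [ 0.75 -0.04  0.02] turn [ 0.003 -0.003  0.   ]
```

{"method": "send_rows", "body": {
  "motion": [
    [[0.2,0,0],[0,0,0],-1],
    [[0.4,0,0],[0,0,0],-1],
    [[0.6,0,0],[0,0,0],-1],
    [[0.75,0,0],[0,0,0],-1],
    [[0.75,0,0],[0,0,0],-1]
  ]
}}

```text
time_s: 6.55
tcp_pos: [0.5536, -0.1379, 0.1012]
ee_rot: [1.218, 1.207, -1.214]
wrist_force: [0.2, -0.7, 2.7]
finger_gap: 0.0095
```

```bash
python3 -c "
from h import *
go([.553,-.138,.101],-0.7)"
```

```text
t 6.55 tcp [ 0.5536 -0.1379  0.1012] jaw yaw -0.53 gap 0.0095 F [ 0.2 -0.7  2.7] q [-0.15  0.46  0.42  1.92 -0.26  0.81  0.4 ]
shift [ 0.02 -0.06  0.01] turn [ 0.003 -0.003 -0.   ]
```

{"method": "send_rows", "body": {
  "motion": [
    [[0.1,0,0],[0,0,0],-1],
    [[0.2,0,0],[0,0,0],-1],
    [[0.2,0,0],[0,0,0],-1]
  ]
}}

```text
time_s: 6.8
tcp_pos: [0.5537, -0.1379, 0.101]
ee_rot: [1.219, 1.207, -1.214]
wrist_force: [-4.5, 2.0, 15.0]
finger_gap: 0.0097
```

```bash
python3 - <<'E'
from h import *
from rig import ctrl
go([.553,-.138,.101],-0.7)
s=ctrl.read_camera("side")
cv2.imwrite("pics/lock2.png",crop(s,285,125,85,75,8))
E
```

```text
t 6.8 tcp [ 0.5537 -0.1379  0.101 ] jaw yaw -0.53 gap 0.0097 F [-4.5  2.  15. ] q [-0.15  0.46  0.42  1.92 -0.26  0.81  0.4 ]
shift [ 0.   -0.07  0.01] turn [ 0.003 -0.004 -0.   ]
```

View pics/lock2.png

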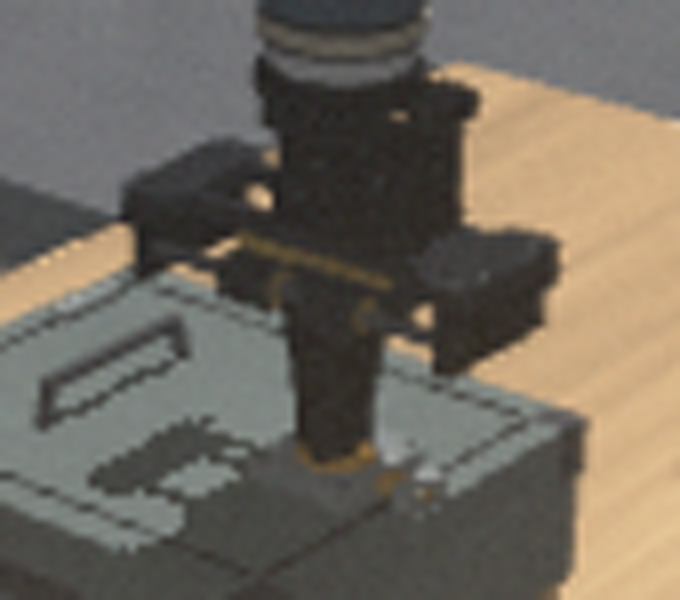

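A hard stop at TCP z = 0.101 with 15 N of push. That is exactly the expected home height, since the shoulder is 5 mm below the TCP, and the pins gave no noticeable resistance. Now the clockwise turn, which is positive about the tool's x (down), with light downward pressure and a firm grip.

{"method": "send_rows", "body": {
  "motion": [
    [[0.1,0,0],[0.1,0,0],-1],
    [[0.1,0,0],[0.2,0,0],-1],
    [[0.1,0,0],[0.3,0,0],-1],
    [[0.1,0,0],[0.4,0,0],-1],
    [[0.1,0,0],[0.5,0,0],-1],
    [[0.1,0,0],[0.6,0,0],-1],
    [[0.1,0,0],[0.6,0,0],-1]
  ],
  "force": 60
}}

```text
time_s: 7.43
tcp_pos: [0.555, -0.1384, 0.1011]
ee_rot: [1.648, 0.855, -1.641]
wrist_force: [0.3, -0.1, 6.9]
finger_gap: 0.0098
```

```bash
python3 -c "
from h import *
from rig import ctrl
go([.5537,-.138,.101],-96);print(ctrl.get_state()['torque'].round(3))"
```

```text
t 7.43 tcp [ 0.555  -0.1384  0.1011] jaw yaw -35.07 gap 0.0098 F [ 0.3 -0.1  6.9] q [-0.26  0.49  0.58  1.93 -0.36  0.83 -0.1 ]
shift [ 0.01 -0.13  0.04] turn [ 1.063e+00 -4.000e-03  1.000e-03]
[-0.203 -0.     0.113]
```

{"method": "send_rows", "body": {
  "motion": [
    [[0.1,0,0],[0.12,0,0],-1],
    [[0.1,0,0],[0.24,0,0],-1],
    [[0.1,0,0],[0.36,0,0],-1],
    [[0.1,0,0],[0.48,0,0],-1],
    [[0.1,0,0],[0.6,0,0],-1],
    [[0.1,0,0],[0.7,0,0],-1],
    [[0.1,0,0],[0.8,0,0],-1],
    [[0.1,0,0],[0.8,0,0],-1]
  ]
}}

```text
time_s: 8.1
tcp_pos: [0.5561, -0.14, 0.1011]
ee_rot: [2.146, 0.166, -2.134]
wrist_force: [0.9, -1.9, 6.5]
finger_gap: 0.0094
```

```bash
python3 -c "
from h import *
from rig import ctrl
go([.5537,-.138,.101],-94);print(ctrl.get_state()['torque'].round(3))"
```

```text
t 8.1 tcp [ 0.5561 -0.14    0.1011] jaw yaw -81.05 gap 0.0094 F [ 0.9 -1.9  6.5] q [-0.41  0.55  0.79  1.93 -0.51  0.86 -0.76]
shift [ 0.01 -0.24  0.2 ] turn [ 0.226 -0.006 -0.001]
[-0.57   0.141  0.221]
```

{"method": "send_rows", "body": {
  "motion": [
    [[0.1,0,0],[0.1,0,0],-1],
    [[0.1,0,0],[0.2,0,0],-1],
    [[0.1,0,0],[0.23,0,0],-1],
    [[0.1,0,0],[0.23,0,0],-1],
    [[0.1,0,0],[0.23,0,0],-1],
    [[0.1,0,0],[0.23,0,0],-1]
  ]
}}

```text
time_s: 8.6
tcp_pos: [0.5566, -0.1407, 0.1011]
ee_rot: [-2.193, 0.08, 2.178]
wrist_force: [-0.2, -0.7, 8.1]
finger_gap: 0.0098
```

```bash
python3 - <<'E'
from h import *
from rig import ctrl
go([.5537,-.138,.101],-94);print(ctrl.get_state()['torque'].round(3))
s=ctrl.read_camera("side");t=ctrl.read_camera("top")
T0=pickle.load(open("top0.pkl","rb"))
def f(i): return cv2.resize(i,(400,300))
cv2.imwrite("pics/end.png",np.hstack([f(crop(s,285,135,80,60,5)),f(crop(t,335,170,48,36,8))]))
E
```

```text
t 8.6 tcp [ 0.5566 -0.1407  0.1011] jaw yaw -94.1 gap 0.0098 F [-0.2 -0.7  8.1] q [-0.44  0.57  0.85  1.94 -0.55  0.88 -0.95]
shift [ 0.01 -0.25  0.31] turn [-0.002 -0.007 -0.001]
[-0.155  0.474  0.509]
```

View pics/end.png

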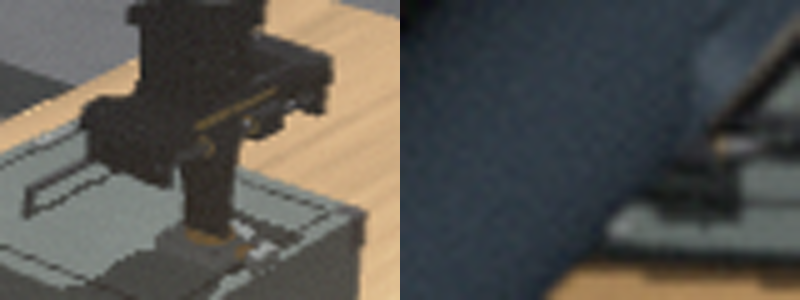

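Torque rose from 0.22 to 0.51 N m, so the plug is at its end stop. I'll ease off slightly and check that it holds.

{"method": "send_rows", "body": {
  "motion": [
    [[0.1,0,0],[-0.02,0,0],-1],
    [[0.1,0,0],[-0.02,0,0],-1],
    [[0.1,0,0],[-0.02,0,0],-1],
    [[0.1,0,0],[-0.02,0,0],-1]
  ]
}}

```text
time_s: 9.03
tcp_pos: [0.5566, -0.1406, 0.1011]
ee_rot: [-2.204, 0.055, 2.189]
wrist_force: [-2.6, 1.7, 10.1]
finger_gap: 0.0094
```

```bash
python3 - <<'E'
from h import *
from rig import ctrl
go(None,0);s=ctrl.get_state();print(s['torque'].round(3),s['joint_vel'].round(3))
E
```

```text
t 9.03 tcp [ 0.5566 -0.1406  0.1011] jaw yaw -92.84 gap 0.0094 F [-2.6  1.7 10.1] q [-0.44  0.57  0.84  1.94 -0.55  0.88 -0.93]
[0.214 0.748 0.439] [ 0.    -0.    -0.    -0.    -0.    -0.002 -0.001]
```

```bash
python3 - <<'E'
from h import *
from rig import ctrl
print(ctrl.close_job());go(None,0)
E
```

```text
the job is handed in; nothing more can be done
None
the job is handed in; nothing more can be done
```

I drew the rectangular-headed key from the middle slot, pushed it home in the chest lock, turned it a quarter clockwise, and handed the job in at about 9 s while still gripping and holding it. The close call gives no verdict, so the points below are my own last readings.

- **Seating:** the key came to a hard stop at TCP z = 0.101, which matches the shoulder resting on the lock face. The sticky pins gave no noticeable resistance, so no rocking was needed.
- **Turn:** the hand had turned about 1.61 rad from rest. Allowing 0.1 rad of play, I estimate the plug at about 1.5 rad. I did not measure the plug itself.
- **Hold:** the gap was 9.4 mm on the 10 mm thick head at 60 N grip, with about 10 N of push down, and the joints were still.
- **Torque:** it read 0.44 N m, above the spring's 0.19. I put this down to the plug being at or near its end stop, plus some sideways preload.
- **Disagreements:** gripping the key shifted the arm about 3 mm, so the camera estimate of its position was off by that much. The key also sat about 2 mm off-centre in the fingers, and the arm's give absorbed that during the turn.
- **Not re-checked:** I did not measure the spare keys, jar and carton again at the end. The arm kept well clear of the jar and carton, and no unexpected contact forces showed near the spares.

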